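# Release the hidden drawer catch of the red stock cabinet

## Task

Open the drawer of the stock cabinet with the red shutter: slide its red shutter fully open along the front edge of the cabinet's top, then reach into the recess it uncovers and press the yellow catch all the way down, so that the drawer pops out. Leave the blue cabinet's shutter and drawer as they are.

Things in the scene. Friction and masses are not known exactly. Their poses are not given: they have to be found in the camera images.
- red_cabinet: cabinet to open (mm): fixed grey steel, 180 deep (x) x 220 wide (y) x 90 high, red shutter on top, red drawer front without handle. Origin: centre of underside; x to its back, y to its left seen from the robot. Two guide strips along y, 7 high, at x = -81 and -9 on the flat top (z = 90). A recess 56 x 56, 28 deep, centred at x = -45, y = -45, holds the catch and hides under the shutter
- red_tab (a point): top centre of the red shutter's upright tab (mm), at cabinet x = -45, y = -70 + shutter travel, z = 125, axes as the cabinet. The tab is 44 (x) x 12 thick (y), 30 high, on the -y end of the shutter plate, which is 66 x 66 with its top face at z = 95. Push the tab from its -y side with closed fingers, or pinch it across its thickness
- red_catch_top (a point): centre of the top face of the yellow catch plate (mm), 44 x 44, in the recess, at cabinet x = -45, y = -45, z = 78 at first: 12 below the cabinet's top. It goes 10 straight down under about 5 N to a firm stop, stays where it is pressed, and pushes the drawer out 3 mm for each mm it goes down
- red_shutter (a joint): travel of the red shutter along the cabinet's +y in m: 0 closed over the recess, 0.075 fully open (end stop; the recess is then clear); it slides with about 1.5 N and stays where it is left; it starts between 0 and 0.012
- red_drawer (a joint): how far the red drawer stands out in m: 0 shut, 0.030 with the catch all the way down
- blue_cabinet: the same cabinet with a blue shutter and blue drawer front, to be left alone; sizes, origin and axes as for the red one; the two stand side by side in either order
- blue_shutter (a joint): travel of the blue shutter in m, as for the red one; not to be moved
- blue_drawer (a joint): how far the blue drawer stands out in m, 0 shut; to stay shut

How it is judged:
On the way, in this order (a step that is already met when the one before it is completed fails the run):
1. the red shutter is slid open, clear of the recess, while the drawer is still shut (value of joint red_shutter above 0.062 m and value of joint red_drawer below 0.008 m), for 0.2 s.
2. the catch is pressed down and the red drawer has popped out (value of joint red_drawer above 0.02 m), for 0.2 s.
At the end, for the whole second after the job is handed in: the red shutter is open by more than 62 mm of its 75 mm, the red drawer stands out by more than 20 mm of its 30 mm and is at rest, the blue shutter is open by less than 25 mm and the blue drawer stands out by less than 8 mm (value of joint red_shutter above 0.062 m and value of joint red_drawer above 0.02 m and velocity of joint red_drawer below 0.01 m/s and value of joint blue_shutter below 0.025 m and value of joint blue_drawer below 0.008 m); the robot touches nothing.
It fails at once if the blue cabinet is operated (shutter open beyond 25 mm or drawer out beyond 8 mm) (value of joint blue_shutter above 0.025 m or value of joint blue_drawer above 0.008 m).
It also fails if it takes over 32 s, if anything falls off the work surface, if the arm or the gripper's body presses on something with over 40 N, if the wrist force passes 120 N, or if a joint passes its speed limit or range.

## Robot

A 6-joint arm with a two-finger parallel gripper is mounted at the origin on the work surface. World frame = base frame: x ahead of the robot, y to its left, z up, the work surface at z = 0. Lengths are in m, angles in rad, forces in N, time in s.
With the tool pointing down it reaches from about 0.275 to 0.775 m from the base axis. Payload 14.6 kg.
Tool frame: the origin (TCP) lies at the very end of the fingers, on their centre line; the grasp point (between the pads) lies 19 mm behind it (pinch_z is the z of the grasp point in the tool frame, in m); z points along the fingers, y is the direction in which the jaws open and shut (so a half turn about z gives the same grasp; the last joint's range is limited). The gripper opens to 85 mm and grips with 20 to 120 N. Pads are 22 mm wide; open, the fingers measure 114 mm over their backs; the gripper's body (76 mm by 85 mm) begins 54 mm behind the grasp point. The pads swing forward as they close: fully open they stand 13 mm farther back than shut.
Start: joints at [1.031, 0.263, -0.048, 1.259, 0, 1.415], TCP at [0.197, 0.487, 0.231] pointing down, gripper open.
Joint ranges: [-2.65, 2.65], [-0.89, 1.7], [-1.18, 1.37], [-2.13, 2.11], [-1.35, 1.29], [-3.14, 3.14]. Speed limits (rad/s): [1.89, 1.89, 2.57, 2.79, 3.14, 3.14].

## Interface

Orientations are given as [roll, pitch, yaw] about the fixed x, y, z axes, in that order (R = Rz(yaw) Ry(pitch) Rx(roll)).
In Python, from rig import observe, get_image, job_done, pinch_z gives the robot as it stands.
- The arm moves only by the tool jog_arm, never from a script. Its argument "moves" is a list of rows, each a list of 7 numbers: the opening, from 0 (shut) to 1 (fully open), then the shift along the tool's x, y, z in cm, then the turn, a rotation vector about the tool's x, y, z in rad. A call has 1 to 12 rows; each row is the pose to reach, as a shift and turn from the pose commanded when the call began, along the tool's axes at that moment; what a row does not reach only later rows make up. A row lasts 1/12 s, in which the tool goes at most 41.7 mm and 7.16 degrees, less where a joint would pass 70% of its speed; a pose out of reach is approached as far as the arm can. A call with a gripper value outside its range is refused whole. The fingers move at their own pace and stop on an object; the grip force is fixed at half the most. Time passes only in rows, so rows that repeat a pose let the fingers close. It gives the time, the measured TCP pose, the force and the opening at its end, in the units of the state.
- observe(): the state, without advancing time (a new reading comes with each control period).
- get_image(name): name is "scene" or "top" or "wrist"; returns a dict with "color" (420x560x3 uint8, blue, green, red), "intrinsics" (3x3 intrinsics, pixels), "world_from_camera" (4x4, takes a point from camera to world coordinates). Camera axes: x right, y down, z forward; pixel columns grow to the right and rows downward; lengths in m; the calibration is good to about 2 mm. A picture is of the moment at which its call begins. There is no depth.
- job_done(): hands the job in, once; it reports no verdict.
The state is a dict: "t": time; "joint_pos": joint angles; "qvel": joint speeds; "joint_efforts": joint torques, N m; "ee_pos": TCP position; "orientation": TCP orientation; "ft_force": force on the tool from outside, world axes, zero at the start; "moment": the same for the moment, N m; "width": finger opening in m.
Only numpy, scipy, OpenCV 4.12 (cv2) and the standard library are available. Lean on these libraries where they do the work, as an engineer would, in place of code of your own. Each camera call takes 0.05 s, during which the arm holds its last target. There are 200 camera calls.

## Working session

There is one attempt and no reset: what is moved stays moved. The work goes in short steps, Python scripts to look and compute and a tool call to move; the robot and the scene stay as the last step left them, time stands still between calls to the robot, and variables do not carry over. Pictures are saved under pics/ and viewed, about 8 in all and at most 12, crops included, and the job is handed in when it is done.

Besides the shell and the picture viewer there is one more tool, called after "Call:" by a JSON object that holds its "method" and its "body". jog_arm: Moves the arm, as the interface text tells. Its arguments: {"type":"object","properties":{"moves":{"type":"array","items":{"type":"array","items":{"type":"number"}}}},"required":["moves"]}

```bash
mkdir -p pics; cat > h.py <<'E'
import cv2, numpy as np
from rig import observe, get_image
def ray(im,u,v):
    K=np.array(im["intrinsics"]);T=np.array(im["world_from_camera"])
    d=T[:3,:3]@np.linalg.solve(K,[u,v,1.]);return T[:3,3],d
def onz(im,u,v,z):
    o,d=ray(im,u,v);return o+d*(z-o[2])/d[2]
def two(ia,pa,ib,pb):
    (o1,d1),(o2,d2)=ray(ia,*pa),ray(ib,*pb)
    s=np.linalg.lstsq(np.c_[d1,-d2],o2-o1,rcond=None)[0]
    a,b=o1+s[0]*d1,o2+s[1]*d2;return (a+b)/2,np.linalg.norm(a-b)
def proj(im,p):
    K=np.array(im["intrinsics"]);T=np.linalg.inv(np.array(im["world_from_camera"]))
    q=K@(T[:3,:3]@np.array(p)+T[:3,3]);return q[:2]/q[2]
def red(c):
    h=cv2.cvtColor(c,cv2.COLOR_BGR2HSV);return (((h[...,0]<9)|(h[...,0]>171))&(h[...,1]>120)&(h[...,2]>50)).astype(np.uint8)*255
E
python3 - <<'E'
from h import *
import pickle
ims={n:get_image(n) for n in("scene","top")}
pickle.dump(ims,open("a.pkl","wb"))
s=observe();print(s)
for n,i in ims.items():
    cv2.imwrite(f"pics/a_{n}.png",i["color"]);print(n,np.round(i["world_from_camera"],3).tolist(),np.round(i["intrinsics"],1).tolist())
    k,l,st,c=cv2.connectedComponentsWithStats(red(i["color"]))
    print([(st[j].tolist(),c[j].round(1).tolist()) for j in range(1,k) if st[j][4]>40])
E
```

```text
{'t': 0.1, 'joint_pos': array([ 1.03074341e+00,  2.63483645e-01, -4.88953770e-02,  1.25942453e+00,
       -7.01896216e-06,  1.41553000e+00]), 'qvel': array([-0.00179573, -0.00116591,  0.00141023,  0.00115947, -0.00097484,
        0.00084037]), 'joint_efforts': array([ 4.14495764e-03, -6.38577318e+01,  3.85061610e+01,  1.00689480e-02,
       -1.38798669e-04, -2.06210473e-05]), 'ee_pos': array([0.19691538, 0.48638221, 0.23086072]), 'orientation': array([-3.14059646e+00, -1.48825859e-04,  2.75680599e+00]), 'ft_force': array([1.00817616, 0.27941896, 0.98732036]), 'moment': array([0.03691895, 0.04758313, 0.02748432]), 'width': 0.08526285958285819}
scene [[0.535, 0.509, -0.675, 0.971], [0.845, -0.306, 0.439, -0.316], [0.016, -0.804, -0.594, 0.494], [0.0, 0.0, 0.0, 1.0]] [[408.7, 0.0, 271.9], [0.0, 408.7, 202.1], [0.0, 0.0, 1.0]]
[([447, 53, 91, 43, 1669], [479.0, 72.3]), ([456, 94, 104, 106, 7078], [516.9, 143.8]), ([324, 174, 50, 30, 831], [347.2, 188.1])]
top [[-0.072, -0.971, 0.227, 0.342], [-0.997, 0.07, -0.018, -0.036], [0.001, -0.228, -0.974, 0.927], [0.0, 0.0, 0.0, 1.0]] [[508.6, 0.0, 276.0], [0.0, 508.6, 212.2], [0.0, 0.0, 1.0]]
[([313, 0, 31, 6, 158], [327.3, 2.2]), ([424, 0, 8, 12, 53], [426.9, 3.8]), ([155, 187, 44, 44, 1473], [176.4, 208.6]), ([98, 231, 126, 31, 1004], [161.8, 246.5]), ([495, 249, 48, 50, 818], [519.0, 274.3])]
```

View pics/a_scene.png

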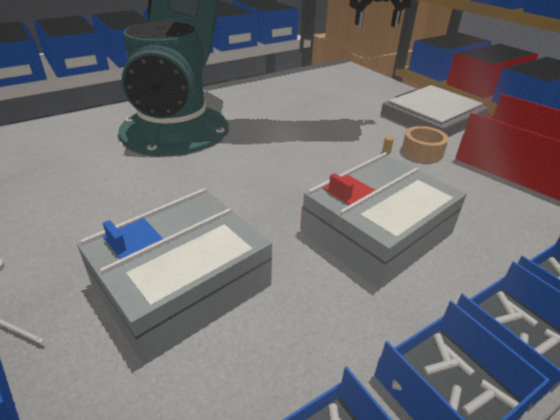

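View pics/a_top.png

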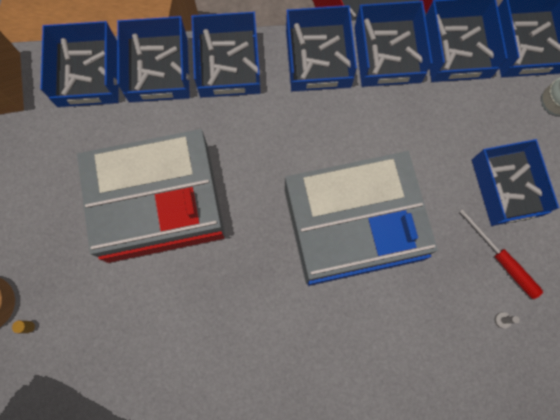

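The scene view shows the red tab near (341,186) and the blue cabinet in front of it. The top view shows the red cabinet at left, with its plate near (176,209) and tab near (193,203), and the blue cabinet at right. I'll enlarge both views around the red cabinet.

```bash
python3 - <<'E'
from h import *
import pickle
ims=pickle.load(open("a.pkl","rb"))
a=ims["top"]["color"][125:270,70:230]; b=ims["scene"]["color"][145:285,290:475]
f=lambda c,s:cv2.resize(c,None,fx=s,fy=s,interpolation=cv2.INTER_CUBIC)
a=f(a,2.4);b=f(b,2.1)
print(a.shape,b.shape)
o=np.zeros((max(a.shape[0],b.shape[0]),a.shape[1]+b.shape[1],3),np.uint8);o[:a.shape[0],:a.shape[1]]=a;o[:b.shape[0],a.shape[1]:]=b
cv2.imwrite("pics/b.png",o)
E
```

```text
(348, 384, 3) (294, 388, 3)
```

View pics/b.png

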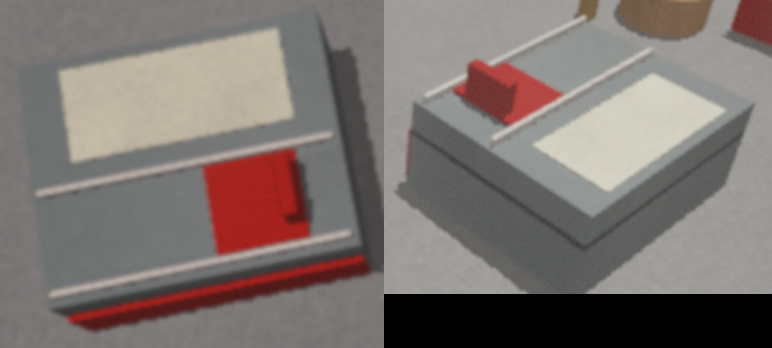

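The crop shows the top-view strip ends at about (37,193)–(331,134) and (51,295)–(351,234). In the scene half the strips run (427,96)–(585,18) and (492,141)–(652,51). The tab top is also visible in both.

```bash
python3 - <<'E'
from h import *
import pickle
ims=pickle.load(open("a.pkl","rb"));T,S=ims["top"],ims["scene"]
t=lambda p:(70+(p[0]+.5)/2.4-.5,125+(p[1]+.5)/2.4-.5)
s=lambda p:(290+(p[0]-384+.5)/2.1-.5,145+(p[1]+.5)/2.1-.5)
C={"fs-":((351,234),(427,96)),"fs+":((51,295),(585,18)),"bs-":((331,134),(492,141)),"bs+":((37,193),(652,51)),
"c_f-":((360,248),(413,102)),"c_b-":((318,12),(592,216)),"c_b+":((20,72),(753,104)),
"tab_f":((287,218),(472,63)),"tab_b":((279,151),(513,84))}
P={}
for k,(a,b) in C.items():
    p,e=two(T,t(a),S,s(b));P[k]=p;print(k,p.round(4),round(e,4))
# rigid fit in plane using corners on z=.09 (top) 
loc={"fs-":(-81,None),"c_f-":(-90,-110),"c_b-":(90,-110),"c_b+":(90,110)}
ks=["c_f-","c_b-","c_b+"];L=np.array([loc[k] for k in ks])/1e3;W=np.array([P[k][:2] for k in ks])
d=P["c_b+"]-P["c_b-"];d2=P["c_b-"]-P["c_f-"];print("sizes",np.linalg.norm(d[:2]),np.linalg.norm(d2[:2]))
for k,(a,b) in [("front",("fs-","fs+")),("back",("bs-","bs+")),("edge",("c_b-","c_b+"))]:
    d=P[b]-P[a];print(k,"yaw",np.arctan2(-d[0],d[1]),np.linalg.norm(d))
H,_=cv2.estimateAffinePartial2D(L,W,method=cv2.LMEDS);print(H)
U,_,V=np.linalg.svd((W-W.mean(0)).T@(L-L.mean(0)));R=U@np.diag([1,np.linalg.det(U@V)])@V
o=W.mean(0)-R@L.mean(0);yaw=np.arctan2(R[1,0],R[0,0]);print("yaw",yaw,"o",o, "res",(L@R.T+o-W).round(4).tolist())
for k in P:print(k,((P[k][:2]-o)@R*1e3).round(1),(P[k][2]*1e3).round(1))
print("blue",onz(T,360,218,.09))
E
```

```text
fs- [0.5258 0.0502 0.0973] 0.0009
fs+ [0.4976 0.2574 0.0959] 0.0007
bs- [0.5986 0.0598 0.0959] 0.0025
bs+ [0.5706 0.2677 0.0952] 0.0017
c_f- [0.5169 0.0446 0.0881] 0.001
c_b- [0.6948 0.0674 0.0907] 0.0007
c_b+ [0.6647 0.2845 0.0882] 0.0
tab_f [0.5339 0.0892 0.121 ] 0.002
tab_b [0.5797 0.0922 0.126 ] 0.0024
sizes 0.21920418266022465 0.1794221798558967
front yaw 0.13534857420750013 0.20903500111456874
back yaw 0.133723509160292 0.20977539888751015
edge yaw 0.1378868451472363 0.2192182411785579
[[ 0.98870227 -0.12671964  0.59190102]
 [ 0.12671964  0.98870227  0.16472148]]
yaw 0.13361208539174266 o [0.59084087 0.16448378] res [[-0.0006, -0.0011], [-0.0001, 0.0001], [0.0007, 0.001]]
fs- [ -79.7 -104.6] 97.3
fs+ [-80.  104.5] 95.9
bs- [  -6.3 -104.8] 95.9
bs+ [ -6.3 105. ] 95.2
c_f- [ -89.3 -109. ] 88.1
c_b- [  90.1 -110.1] 90.7
c_b+ [ 89.2 109.1] 88.2
tab_f [-66.5 -67. ] 121.0
tab_b [-20.7 -70.2] 126.0
blue [ 0.51697717 -0.19187075  0.09      ]
```

Two-view fit: the cabinet origin is at about (0.592, 0.1645), yaw 0.1345, with tab travel close to 0. The size, height and strip checks agree to within 2–3 mm. I'll move above the -y side of the tab with the fingers shut.

Call:
{"method": "jog_arm", "body": {"moves": [[0, -4, -2.1, 0, 0, 0, -0.1], [0, -8, -4.3, 0, 0, 0, -0.2], [0, -12, -6.4, 0, 0, 0, -0.3], [0, -15.5, -8.3, 0, 0, 0, -0.4], [0, -19, -10.1, 0, 0, 0, -0.5], [0, -22.5, -12, 0, 0, 0, -0.52], [0, -26, -13.9, 0, 0, 0, -0.52], [0, -29.5, -15.7, 0, 0, 0, -0.52], [0, -33, -17.6, 0, 0, 0, -0.52], [0, -36.5, -19.5, 0, 0, 0, -0.52], [0, -39, -20.8, 0, 0, 0, -0.52], [0, -41, -21.9, 0, 0, 0, -0.52]]}}

```text
t: 1.1
ee_pos: [0.4963, 0.1273, 0.2309]
orientation: [-3.141, -0.0, -3.008]
ft_force: [-0.4, -0.2, -0.3]
width: 0.0001
```

Call:
{"method": "jog_arm", "body": {"moves": [[0, -2, -3, 0, 0, 0, 0], [0, -4, -6, 0, 0, 0, 0], [0, -5.6, -8.8, 0, 0, 0, 0], [0, -5.6, -8.8, 3, 0, 0, 0], [0, -5.6, -8.8, 6, 0, 0, 0], [0, -5.6, -8.8, 9, 0, 0, 0], [0, -5.6, -8.8, 11, 0, 0, 0], [0, -5.6, -8.8, 12, 0, 0, 0], [0, -5.6, -8.8, 12.6, 0, 0, 0], [0, -5.6, -8.8, 12.6, 0, 0, 0]]}}

```text
t: 1.93
ee_pos: [0.562, 0.0501, 0.1048]
orientation: [3.141, -0.001, -3.006]
ft_force: [-0.1, -0.5, 0.1]
width: -0.0004
```

```bash
python3 - <<'E'
from h import *
s=get_image("scene")
cv2.imwrite("pics/c.png",cv2.resize(s["color"][90:290,230:490],None,fx=2.5,fy=2.5))
o=observe();p=o["ee_pos"];R=lambda y:np.array([[np.cos(y),-np.sin(y)],[np.sin(y),np.cos(y)]])
print(p,o["ft_force"],(R(-.1345)@(p[:2]-[.592,.1645])*1e3).round(1))
E
```

```text
[0.56248062 0.05012461 0.10575822] [ 1.13963159 -0.13498713  0.03831542] [ -44.6 -109.4]
```

View pics/c.png

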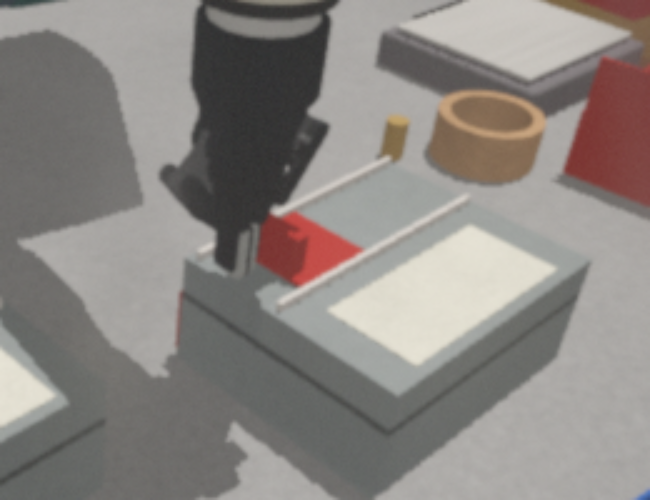

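The fingers, with tips near (238,262), stand between the cabinet's edge and the tab, clear of both. Pushing along cabinet +y.

Call:
{"method": "jog_arm", "body": {"moves": [[0, 0, 1, 0, 0, 0, 0], [0, 0, 1.8, 0, 0, 0, 0], [0, 0, 2.4, 0, 0, 0, 0], [0, 0, 3, 0, 0, 0, 0], [0, 0, 3.6, 0, 0, 0, 0], [0, 0, 4.3, 0, 0, 0, 0], [0, 0, 5, 0, 0, 0, 0], [0, 0, 5.7, 0, 0, 0, 0], [0, 0, 6.4, 0, 0, 0, 0], [0, 0, 7.1, 0, 0, 0, 0], [0, 0, 7.8, 0, 0, 0, 0], [0, 0, 8.2, 0, 0, 0, 0]]}}

```text
t: 2.98
ee_pos: [0.551, 0.1323, 0.1053]
orientation: [3.141, 0.0, -3.006]
ft_force: [0.7, -1.4, 1.4]
width: -0.0002
```

Call:
{"method": "jog_arm", "body": {"moves": [[0, 0, 0.3, 0, 0, 0, 0], [0, 0, 0.6, 0, 0, 0, 0], [0, 0, 0.6, 0, 0, 0, 0]]}}

```text
t: 3.23
ee_pos: [0.5502, 0.1378, 0.1052]
orientation: [3.141, -0.0, -3.006]
ft_force: [-0.5, -1.0, -0.2]
width: -0.0
```

```bash
python3 - <<'E'
from h import *
s=get_image("scene");t=get_image("top")
a=cv2.resize(s["color"][110:270,260:480],None,fx=1.8,fy=1.8);b=cv2.resize(t["color"][125:270,70:230],None,fx=2.4,fy=2.4)
o=np.zeros((350,a.shape[1]+b.shape[1],3),np.uint8);o[:a.shape[0],:a.shape[1]]=a;o[:b.shape[0],a.shape[1]:]=b
cv2.imwrite("pics/d.png",o)
o=observe();p=o["ee_pos"];R=lambda y:np.array([[np.cos(y),-np.sin(y)],[np.sin(y),np.cos(y)]])
print(o["t"],p,o["ft_force"],(R(-.1345)@(p[:2]-[.592,.1645])*1e3).round(1))
E
```

```text
3.3333 [0.5501673  0.13733753 0.10510494] [ 0.18137225  0.62047303 -0.35127416] [-45.1 -21.3]
```

View pics/d.png

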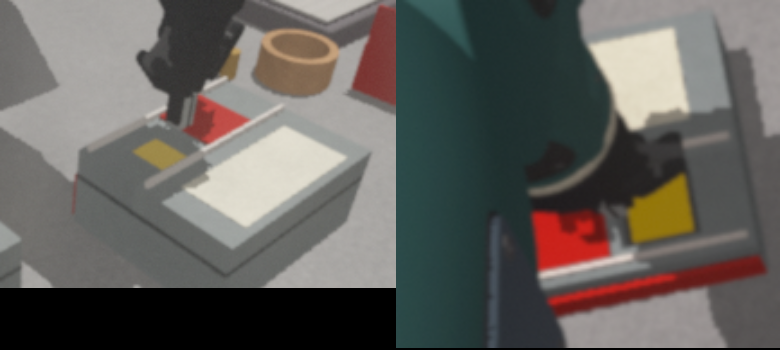

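The shutter follows: the yellow catch is uncovered, at (160,153) in the scene half and (660,210) in the top half. I'll push in small steps until the end stop shows in the force.

Call:
{"method": "jog_arm", "body": {"moves": [[0, 0, 0.2, 0, 0, 0, 0], [0, 0, 0.4, 0, 0, 0, 0], [0, 0, 0.4, 0, 0, 0, 0]]}}

```text
t: 3.58
ee_pos: [0.5497, 0.1414, 0.1052]
orientation: [3.142, -0.0, -3.006]
ft_force: [0.2, -0.9, -1.2]
width: -0.0001
```

Call:
{"method": "jog_arm", "body": {"moves": [[0, 0, 0.2, 0, 0, 0, 0], [0, 0, 0.3, 0, 0, 0, 0], [0, 0, 0.3, 0, 0, 0, 0]]}}

```text
t: 3.83
ee_pos: [0.5493, 0.1443, 0.1052]
orientation: [-3.141, -0.0, -3.006]
ft_force: [-1.1, -0.9, -0.2]
width: -0.0
```

Call:
{"method": "jog_arm", "body": {"moves": [[0, 0, 0.1, 0, 0, 0, 0], [0, 0, 0.2, 0, 0, 0, 0], [0, 0, 0.2, 0, 0, 0, 0]]}}

```text
t: 4.08
ee_pos: [0.5492, 0.1447, 0.1053]
orientation: [-3.138, -0.0, -3.007]
ft_force: [-0.5, -14.5, 0.6]
width: 0.0002
```

Call:
{"method": "jog_arm", "body": {"moves": [[0, 0, 0.1, 0, 0, 0, 0], [0, 0, 0.2, 0, 0, 0, 0], [0, 0, 0.2, 0, 0, 0, 0]]}}

```text
t: 4.33
ee_pos: [0.5493, 0.145, 0.1054]
orientation: [-3.134, -0.0, -3.008]
ft_force: [0.5, -27.4, 2.3]
width: -0.0004
```

The end stop is reached: the force rises to -27 N and the tab no longer moves. I'll back off, lift to over the recess and turn a quarter turn, so the gripper's wide side clears the tab.

Call:
{"method": "jog_arm", "body": {"moves": [[0, 0, -1, 0, 0, 0, 0], [0, 0, -3.4, -2, 0, 0, 0], [0, 0, -3.4, -4.5, 0, 0, 0.12], [0, 0, -3.4, -4.5, 0, 0, 0.24], [0, 0, -3.4, -4.5, 0, 0, 0.36], [0, 0, -3.4, -4.5, 0, 0, 0.48], [0, 0, -3.4, -4.5, 0, 0, 0.6], [0, 0, -3.4, -4.5, 0, 0, 0.72], [0, 0, -3.4, -4.5, 0, 0, 0.84], [0, 0, -3.4, -4.5, 0, 0, 0.96], [0, 0, -3.4, -4.5, 0, 0, 1.08], [0, 0, -3.4, -4.5, 0, 0, 1.2]]}}

```text
t: 5.33
ee_pos: [0.5536, 0.1146, 0.1504]
orientation: [3.141, -0.0, 2.071]
ft_force: [-0.3, -0.5, -0.3]
width: -0.0
```

Call:
{"method": "jog_arm", "body": {"moves": [[0, 0, 0, 0, 0, 0, 0.12], [0, 0, 0, 0, 0, 0, 0.24], [0, 0, 0, 0, 0, 0, 0.37], [0, 0, 0, 0, 0, 0, 0.37]]}}

```text
t: 5.67
ee_pos: [0.5536, 0.1146, 0.1504]
orientation: [3.141, -0.001, 1.701]
ft_force: [0.0, -0.6, 0.4]
width: -0.0002
```

```bash
python3 - <<'E'
from h import *
s=get_image("scene");t=get_image("top");w=get_image("wrist")
o=observe();p=o["ee_pos"];R=lambda y:np.array([[np.cos(y),-np.sin(y)],[np.sin(y),np.cos(y)]])
print(o["t"],p,o["orientation"],o["ft_force"],(R(-.1345)@(p[:2]-[.592,.1645])*1e3).round(1))
def toCab(q):return (R(-.1345)@(q[:2]-[.592,.1645])*1e3).round(1)
P={}
for n,i in(("scene",s),("top",t),("wrist",w)):
    h=cv2.cvtColor(i["color"],cv2.COLOR_BGR2HSV)
    m=cv2.inRange(h,(20,110,40),(35,255,255));k,l,st,c=cv2.connectedComponentsWithStats(m)
    if k<2: print(n,"none");continue
    j=1+st[1:,4].argmax();r=cv2.minAreaRect(np.argwhere(l==j)[:,::-1].astype(np.float32));P[n]=r[0]
    print(n,st[j],r[0],"cab@.078",toCab(onz(i,*r[0],.078)))
    print("  box",[toCab(onz(i,*q,.078)).tolist() for q in cv2.boxPoints(r)])
a=cv2.resize(s["color"][110:270,260:480],None,fx=1.8,fy=1.8);b=cv2.resize(w["color"],(400,300))
z=np.zeros((300,a.shape[1]+400,3),np.uint8);z[:a.shape[0],:a.shape[1]]=a;z[:,a.shape[1]:]=b
cv2.imwrite("pics/e.png",z)
E
```

```text
5.8167 [0.55351227 0.11455195 0.15031637] [ 3.14145366e+00 -2.43088935e-04  1.71117350e+00] [ 0.09354606 -0.54624036  0.63174033] [-44.8 -44.3]
scene [335 187  27  17 248] (348.0440979003906, 194.92645263671875) cab@.078 [-47.9 -40.8]
  box [[-64.8, -58.1], [-81.3, -22.6], [-31.1, -23.5], [-17.1, -57.5]]
top [169 196  26  30 523] (179.58401489257812, 210.71200561523438) cab@.078 [-44.1 -45.9]
  box [[-20.0, -23.4], [-20.9, -67.9], [-67.9, -68.1], [-67.0, -24.2]]
wrist [ 246  193   60   56 3227] (275.5, 220.5) cab@.078 [-45.2 -44.1]
  box [[-68.6, -67.6], [-67.4, -22.2], [-23.1, -22.0], [-21.5, -67.4]]
```

View pics/e.png

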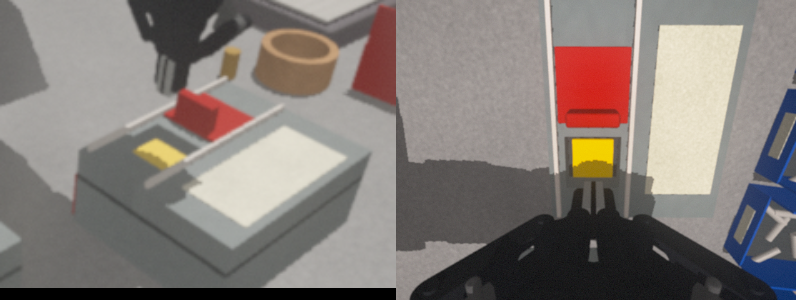

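The shutter sits at its stop and the recess is clear. The wrist and top views put the catch centre at cabinet (-45,-45), and the TCP is at (-44.8,-44.3). I'll go down and press.

Call:
{"method": "jog_arm", "body": {"moves": [[0, 0, 0, 2.5, 0, 0, 0], [0, 0, 0, 5, 0, 0, 0], [0, 0, 0, 6.5, 0, 0, 0], [0, 0, 0, 7, 0, 0, 0], [0, 0, 0, 7.3, 0, 0, 0], [0, 0, 0, 7.5, 0, 0, 0], [0, 0, 0, 7.7, 0, 0, 0], [0, 0, 0, 7.9, 0, 0, 0], [0, 0, 0, 8, 0, 0, 0], [0, 0, 0, 8, 0, 0, 0]]}}

```text
t: 6.65
ee_pos: [0.5538, 0.1145, 0.0705]
orientation: [3.141, -0.0, 1.707]
ft_force: [-0.8, 0.3, 1.1]
width: 0.0002
```

Call:
{"method": "jog_arm", "body": {"moves": [[0, 0, 0, 0.1, 0, 0, 0], [0, 0, 0, 0.2, 0, 0, 0], [0, 0, 0, 0.2, 0, 0, 0]]}}

```text
t: 6.9
ee_pos: [0.5538, 0.1145, 0.0683]
orientation: [3.141, -0.0, 1.707]
ft_force: [-0.4, 1.8, 2.1]
width: -0.0001
```

Call:
{"method": "jog_arm", "body": {"moves": [[0, 0, 0, 0.1, 0, 0, 0], [0, 0, 0, 0.2, 0, 0, 0], [0, 0, 0, 0.2, 0, 0, 0]]}}

```text
t: 7.15
ee_pos: [0.5539, 0.1145, 0.0678]
orientation: [3.14, 0.0, 1.707]
ft_force: [-7.6, -0.5, 25.5]
width: -0.0
```

```bash
python3 - <<'E'
from h import *
s=get_image("scene");t=get_image("top");o=observe()
print(o["t"],o["ee_pos"],o["ft_force"])
a=cv2.resize(s["color"][110:270,260:480],None,fx=1.8,fy=1.8);b=cv2.resize(t["color"][125:290,70:240],None,fx=2.3,fy=2.3)
z=np.zeros((380,a.shape[1]+b.shape[1],3),np.uint8);z[:a.shape[0],:a.shape[1]]=a;z[:b.shape[0],a.shape[1]:]=b
cv2.imwrite("pics/f.png",z)
E
```

```text
7.25 [0.55392748 0.11453396 0.06778938] [-7.62168699  0.59043599 26.05596912]
```

View pics/f.png

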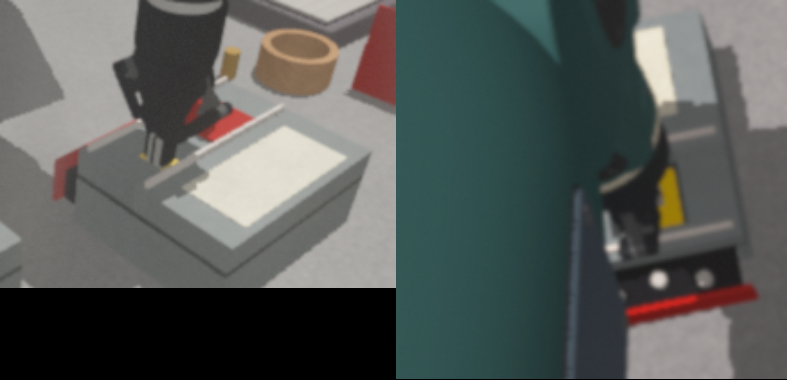

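The catch is on its stop (26 N at z = 0.0678) and the red drawer stands out, with contents visible at (660,280) in the top half. I'll withdraw straight up.

Call:
{"method": "jog_arm", "body": {"moves": [[0, 0, 0, -0.5, 0, 0, 0], [0, 0, 0, -1.5, 0, 0, 0], [0, 0, 0, -3.5, 0, 0, 0], [0, 0, 0, -7, 0, 0, 0], [0, 0, 0, -10, 0, 0, 0], [0, 0, 0, -13, 0, 0, 0], [0, 0, 0, -15, 0, 0, 0], [0, 0, 0, -15, 0, 0, 0], [0, 0, 0, -15, 0, 0, 0], [0, 0, 0, -15, 0, 0, 0]]}}

```text
t: 8.08
ee_pos: [0.5532, 0.1145, 0.2158]
orientation: [-3.141, -0.0, 1.707]
ft_force: [-0.4, -0.2, -0.6]
width: 0.0
```

```bash
python3 - <<'E'
from h import *
s=get_image("scene");t=get_image("top");w=get_image("wrist");o=observe()
print(o["t"],o["ee_pos"],o["ft_force"],abs(o["qvel"]).max())
R=lambda y:np.array([[np.cos(y),-np.sin(y)],[np.sin(y),np.cos(y)]])
def toCab(q):return (R(-.1345)@(q[:2]-[.592,.1645])*1e3).round(1)
m=red(w["color"]);k,l,st,c=cv2.connectedComponentsWithStats(m)
for j in range(1,k):
    if st[j][4]>150:
        r=cv2.boxPoints(cv2.minAreaRect(np.argwhere(l==j)[:,::-1].astype(np.float32)));print(st[j],[toCab(onz(w,*q,.095)).tolist() for q in r])
a=cv2.resize(s["color"][110:300,80:480],(400,190));b=cv2.resize(w["color"],(400,300));c=cv2.resize(t["color"],(400,300))
z=np.zeros((600,800,3),np.uint8);z[:190,:400]=a;z[:300,400:]=b;z[300:,:400]=c
cv2.imwrite("pics/g.png",z)
E
```

```text
8.2333 [0.55302509 0.11442591 0.21532331] [-0.22895794  0.20020976 -0.1919209 ] 0.005301156139230387
[ 187   27   27  221 2253] [[-115.3, 98.4], [-103.4, 99.2], [-101.3, -88.5], [-116.3, -89.8]]
[ 236   77   81   85 6495] [[-78.3, 62.8], [-13.0, 62.8], [-10.1, -5.6], [-81.1, -5.6]]
[515 358  29  20 375] [[225.5, -249.5], [221.1, -223.5], [253.2, -227.3], [258.4, -253.5]]
```

View pics/g.png

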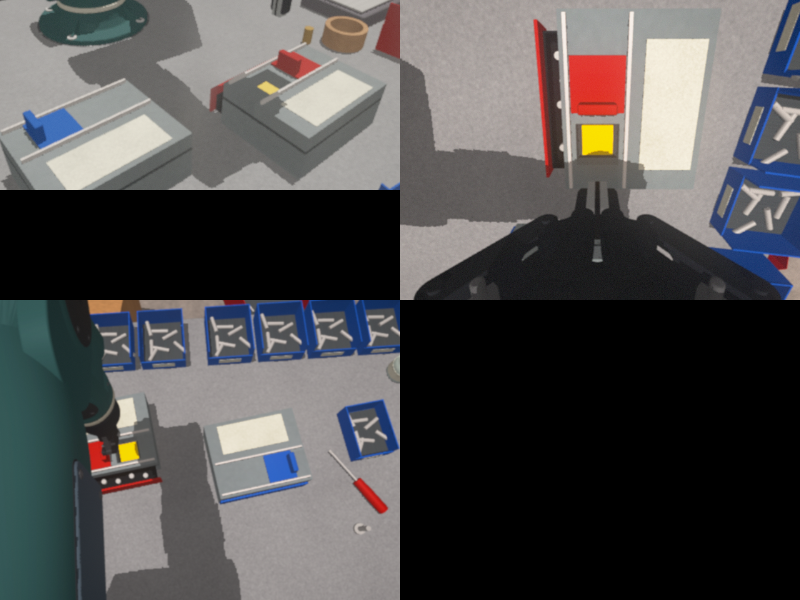

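The picture shows the red shutter open, with its far edge at cabinet y of about 63 mm (a travel of about 73 mm). The red drawer is out, the blue cabinet looks unchanged, and the fingers are clear. Handing in.

```bash
python3 -c "from rig import job_done; print(job_done())"
```

```text
the job is handed in; nothing more can be done
None
```

The red cabinet's drawer is open and the job is handed in. The clock read about 8.2 s at the last check; `job_done` gives no verdict.

- **Shutter:** I pushed the tab with closed fingers until it met its end stop, where the force rose to 27 N. The last wrist picture puts its travel at about 73 of 75 mm.
- **Catch and drawer:** I pressed the catch to its firm stop, at z = 67.8 mm with about 26 N. The pictures show the drawer standing out. I did not measure its travel exactly, but the catch's full stroke gives 30 mm.
- **Blue cabinet:** its shutter and drawer look unchanged in the pictures; I did not measure them.
- **Robot at hand-in:** the arm was still, touching nothing, with the fingertips about 0.215 m up.

Two readings did not match the text. The catch moved under only about 1–2 N on the sensor instead of about 5 N. The first two-view measurement put some of the strip and tab points 2–4 mm from the stated sizes. Neither affected the result: the wrist and top views placed the catch within about 1 mm of its stated position.

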